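# Stow the lotion in the bedside organiser

## Robot

A 6-joint arm with a two-finger parallel gripper is mounted at the origin on the work surface. World frame = base frame: x ahead of the robot, y to its left, z up, the work surface at z = 0. Lengths are in m, angles in rad, forces in N, time in s.
With the tool pointing down it reaches from about 0.2 to 0.875 m from the base axis. Payload 3.4 kg.
Tool frame: the origin (TCP) lies midway between the tips of the shut fingers; the grasp point (between the pads) lies 19 mm behind it; z points along the fingers, y is the line along which they close (so a half turn about z gives the same grasp; the last joint's range is limited). The gripper opens to 94 mm and grips with 3 to 60 N. Pads are 16 mm wide; open, the fingers measure 119 mm over their backs; the gripper's body (75 mm by 177 mm) begins 78 mm behind the grasp point.
Start: joints at [-1.397, 0.276, 1.505, -0, 1.361, -0.121], TCP at [0.167, -0.55, 0.205] pointing down, gripper open.
Joint ranges: [-2.89, 2.89], [-0.75, 2.08], [0.22, 2.7], [-1.18, 4.32], [0.11, 2.71], [-2.7, 2.7]. Speed limits (rad/s): [2.57, 2.57, 3.14, 3.14, 3.14, 3.14].

## Interface

Orientations are given as a unit quaternion [w, x, y, z].
In Python, from rig import status, snapshot, order gives the robot as it stands.
- The arm moves only by the tool play_rows, never from a script. Its argument "increments" is a list of rows, each a list of 7 numbers: the shift along the world's x, y, z in units of 30 mm (1.0 is 30 mm), then the turn, a rotation vector about the world's x, y, z in degrees, then the closure, from 0 (fully open) to 1 (shut). In form: [[tx, ty, tz, rx, ry, rz, fingers], ...]. A call has 1 to 12 rows; each row shifts and turns the commanded pose from where the row before left it; what a row does not reach is not made up. A row lasts 1/10 s, in which the tool goes at most 50 mm and 8.59 degrees, less where a joint would pass 70% of its speed; a pose out of reach is approached as far as the arm can. A call is refused whole if a number of a shift passes 1 or a number of a turn 8.59, either way. A call with a gripper value outside its range is refused whole. The fingers move at their own pace and stop on an object; "grip_force" is the grip in N (left out, the last holds). Time passes only in rows, so rows that do not move let the fingers close. It gives the time, the measured TCP pose, the force, the opening and the grip force at its end, in the units of the state.
- status.state(): the state, without advancing time (a new reading comes with each control period).
- snapshot(name): name is "scene" or "top" or "wrist"; returns a dict with "frame" (480x640x3 uint8, blue, green, red), "depth" (480x640 float32, m along the optical axis (not along the pixel's ray), 0 where there is no reading), "mtx" (3x3 intrinsics, pixels), "dist_coeffs" ([k1, k2, p1, p2, k3] as OpenCV has them; the pictures are not rectified), "extrinsics" (4x4, takes a point from camera to world coordinates). Camera axes: x right, y up, looking along -z (the intrinsics and any distortion apply to the point x, -y, -z); pixel columns grow to the right and rows downward; lengths in m; the calibration is good to about 2 mm. A picture is of the moment at which its call begins.
- order.hand_in(): hands the job in; it is judged then, once.
The state is a dict: "time": time; "qpos": joint angles; "qd": joint speeds; "joint_efforts": joint torques, N m; "tool_pos": TCP position; "eef_rot": TCP orientation; "ft_force": force on the tool from outside, world axes, zero at the start; "wrist_torque": the same for the moment, N m; "grip_width": finger opening in m; "finger_force": force on a finger pad.
Only numpy, scipy, OpenCV 4.12 (cv2) and the standard library are available. Lean on these libraries where they do the work, as an engineer would, in place of code of your own. Each camera call takes 0.05 s, during which the arm holds its last target. There are 200 camera calls.

## Task

Take the lotion bottle off the bedside organiser, stand it cap up on the round cork mat and let go of it. Then slide the organiser's flush mirror lid fully open by pressing down on it, and finally pick the bottle up again and set it cap up, not dropped, on the floor of the opened compartment, then let go. Leave everything else on the dresser where it is.

Things in the scene. Friction and masses are not known exactly. Their poses are not given: they have to be found in the camera images.
- organiser: Fixed light-wood box on the dresser, 120 mm (own x) by 230 mm (own y) by 70 mm high, walls 8 mm; origin at the centre of its underside, z up. Its top is a frame with a recessed track along y; the mirror lid lies in the track, its upper face flush with the frame at 70 mm. When the lid is shut, the -y half of the track is covered by the lid and the +y half shows the empty track, 8 mm deep (its deck is 62 mm above the table). The compartment lies under the shut lid.
- well (a point): Centre of the compartment's inner floor, 8 mm above the table, axes as the organiser's. The compartment is 88 mm (x) by 106 mm (y), 62 mm deep below the frame's top; its mouth is all open when the lid is fully open.
- lid (a joint): Travel of the mirror lid in m: 0 shut, 0.110 fully open, against the stop. It grows as the lid moves to the organiser's +y. It has no handle; it resists with about 2 N of friction plus slight damping (4 N per m/s), stays where it is left, and does not give downward.
- lid_top (a point): Centre of the lid's upper face (mirror-grey plate 102 mm in x, 104 mm in y, 8 mm thick); moves with the lid; axes as the organiser's.
- bottle: Pink lotion bottle with a white round cap, about 0.25 kg, 165 mm long in all: a body 130 mm long, 56 mm wide, 46 mm thick with rounded edges, then the cap, 30 mm diameter and 36 mm long, on the long axis. Own x runs from base to cap, y is the width, z the thickness. Origin at mid-length on the face it lies on (the long axis is 23 mm above it). At the start it lies flat on the shut lid, roughly along the organiser's y, cap towards its +y.
- bottle_base (a point): Centre of the bottle's flat base (the end away from the cap); axes as the bottle's.
- bottle_cap (a point): Centre of the cap's end face, 165 mm from the base along the bottle's x; axes as the bottle's.
- mat: Fixed round cork mat, 130 mm diameter, 5 mm thick; origin at the centre of its underside on the table. On the left or the right of the organiser.
- tissues: Fixed blue tissue box, 220 (own x) by 115 (own y) by 80 mm high, origin at the centre of its underside; on the other side of the organiser. An obstacle.
- remote: Loose black remote control, 150 (own x) by 46 by 18 mm, origin at the centre of its underside, lying between robot and organiser. Leave alone.
- glasses_case: Loose brown glasses case, 160 (own x) by 62 by 40 mm, origin at the centre of its underside, beyond the organiser. Leave alone.
- jar: Loose white cream jar, 64 mm diameter, 55 mm high, origin at the centre of its underside. Leave alone.
- perfume: Loose amber perfume bottle, 40 by 60 mm, 104 mm high with its cap, origin at the centre of its underside. Leave alone.
- mug: Loose blue mug, 80 mm diameter, 90 mm high, handle at own +y, origin at the centre of its underside. Leave alone.
Things that resemble listed ones, but are neither listed nor needed, are in the scene too. What is shaped like the bottle but orange is not meant.

How it is judged:
By the outcome, as a careful person would: the job done as asked, in the order asked, and still so for the second after the job is handed in, with the robot touching nothing.
It also fails if it takes over 72 s, if anything falls off the work surface, if the arm or the gripper's body presses on something with over 40 N, if the wrist force passes 120 N, or if a joint passes its speed limit or range.

## Working session

There is one attempt and no reset: what is moved stays moved. The work goes in short steps, Python scripts to look and compute and a tool call to move; the robot and the scene stay as the last step left them, time stands still between calls to the robot, and variables do not carry over. Pictures are saved under pics/ and viewed, at most 10 in all, crops included, and the job is handed in when it is done.

Besides the shell and the picture viewer there is one more tool, called after "Emit:" as name(argument=value, ...), one argument or row to a line, values as JSON. play_rows: Moves the arm, as the interface text tells. Its arguments: {"type":"object","properties":{"increments":{"type":"array","items":{"type":"array","items":{"type":"number"}}},"grip_force":{"type":"number"}},"required":["increments"]}

```bash
ls; mkdir -p pics; cat > h.py <<'E'
import numpy as np, cv2
from rig import status, snapshot, order
def cloud(s):
    d=s["depth"];h,w=d.shape;u,v=np.meshgrid(np.arange(w),np.arange(h))
    p=cv2.undistortPoints(np.stack([u,v],-1).reshape(-1,1,2).astype(np.float64),np.array(s["mtx"]),np.array(s["dist_coeffs"])).reshape(h,w,2)
    c=np.stack([p[...,0]*d,-p[...,1]*d,-d],-1);T=np.array(s["extrinsics"])
    W=c@T[:3,:3].T+T[:3,3];W[d==0]=np.nan
    return W
E
python3 - <<'E'
from h import *
for n in("top","scene"):
    s=snapshot(n);cv2.imwrite(f"pics/{n}0.png",s["frame"]);np.savez(f"{n}0.npz",W=cloud(s),f=s["frame"])
    print(n,np.round(s["extrinsics"],3).tolist(),np.round(s["mtx"],1).tolist())
print(status.state())
E
```

```text
pics
top [[0.007, 0.999, -0.053, 0.497], [-1.0, 0.006, -0.006, 0.003], [-0.006, 0.053, 0.999, 0.944], [0.0, 0.0, 0.0, 1.0]] [[479.6, 0.0, 322.1], [0.0, 479.6, 247.3], [0.0, 0.0, 1.0]]
scene [[-0.336, -0.604, 0.723, 1.402], [0.942, -0.22, 0.255, 0.301], [0.005, 0.766, 0.642, 0.878], [0.0, 0.0, 0.0, 1.0]] [[578.5, 0.0, 325.7], [0.0, 578.5, 249.5], [0.0, 0.0, 1.0]]
{'time': 0.1, 'qpos': array([-1.39696418e+00,  2.76535855e-01,  1.50598123e+00,  2.29929860e-05,
        1.36070231e+00, -1.21011705e-01]), 'qd': array([ 0.0006418 , -0.00189137, -0.00411563, -0.00043317, -0.0005752 ,
       -0.00033873]), 'joint_efforts': array([ 1.46795413e-03, -4.05453837e+01, -2.37780297e+01,  7.02811265e-02,
        2.98818620e-02, -4.78577545e-05]), 'tool_pos': array([ 0.16699952, -0.54969368,  0.20469899]), 'eef_rot': array([-8.13384349e-04,  9.89153080e-01,  1.46886085e-01, -1.02409887e-05]), 'ft_force': array([-0.11454661,  0.91276919, -0.24014782]), 'wrist_torque': array([-0.01681684, -0.00787162,  0.02966452]), 'finger_force': 0.0, 'grip_width': 0.09374759065002981}
```

View pics/top0.png

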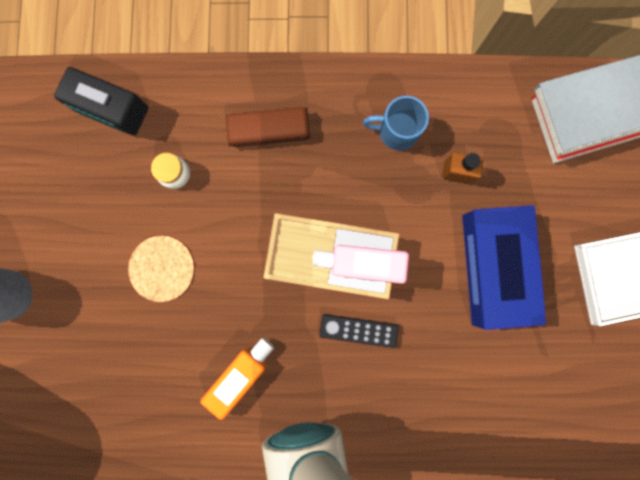

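View pics/scene0.png

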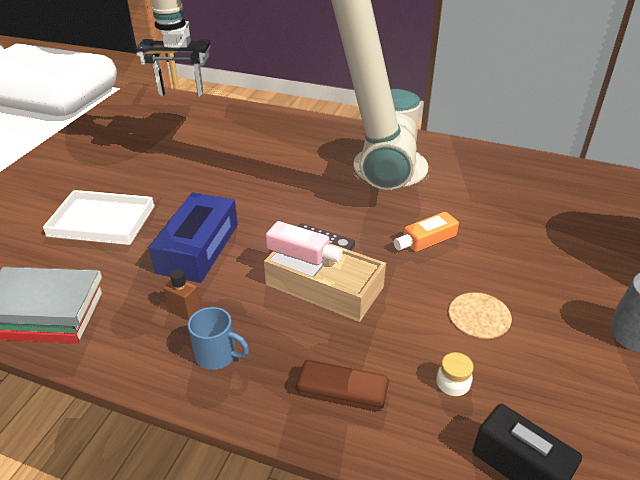

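The top view shows the organiser at about (333,257), with the pink bottle (370,263) on its right half and the cap at (323,259) pointing left, which is +y. The mat is at (161,268) and the tissues are on the right at (505,267). In the scene view the bottle lies on the lid at (300,243), and its base slightly overhangs the organiser's end.

```bash
python3 - <<'E'
from h import *
for n in("top","scene"):
    z=np.load(n+"0.npz");W=z["W"];hsv=cv2.cvtColor(z["f"],cv2.COLOR_BGR2HSV).astype(int);H,S,V=hsv[...,0],hsv[...,1],hsv[...,2]
    X,Y,Z=W[...,0],W[...,1],W[...,2]
    reg=(X>.35)&(X<.6)&(Y>-.25)&(Y<.15)
    def rep(nm,m):
        P=W[m]; c,sz,a=cv2.minAreaRect((P[:,:2]*1000).astype(np.float32)); print(n,nm,len(P),np.round(c,1),np.round(sz,1),round(a,2),"z",np.round(np.percentile(P[:,2]*1000,[5,50,95]),1))
    rep("frame",reg&(Z>.057)&(Z<.078))
    rep("frametop",reg&(Z>.066)&(Z<.078))
    bot=reg&(Z>.085)
    rep("bottle",bot); rep("bottletop",reg&(Z>.108))
    rep("cap",bot&(S<45)); 
    m=reg&(Z>.085)
    rep("mat",(X>.38)&(X<.55)&(Y>.22)&(Y<.42)&(H>8)&(H<22)&(V>170)&(abs(Z)<.02))
    print("table z",np.nanmedian(Z[(X>.3)&(X<.6)&(abs(Z)<.02)]))
E
```

```text
top frame 5898 [528.6  -7.8] [228.7 120.6] 80.85 z [59.2 63.9 71. ]
top frametop 2744 [528.6  -7.8] [228.7 120.6] 80.85 z [66.8 69.1 71.6]
top bottle 2673 [515.4 -58.2] [163.5  56. ] 84.02 z [103.6 114.5 117.5]
top bottletop 2342 [515.3 -58.2] [162.4  55.9] 84.13 z [110.6 114.8 117.6]
top cap 2474 [515.6 -56.4] [159.9  56. ] 84.02 z [103.8 114.7 117.5]
top mat 2732 [493.2 319.8] [113.2 199.9] 0.22 z [-1.2  4.   7.1]
table z -0.00037836646675293295
scene frame 3166 [531.8 -14.5] [246.1 126.3] 82.18 z [59.8 64.6 72.7]
scene frametop 1402 [530.6 -14.9] [244.2 125.7] 81.38 z [66.7 70.3 74.2]
scene bottle 1824 [519.8 -57.8] [166.   62.4] 83.75 z [ 88.9 113.3 118.5]
scene bottletop 1120 [518.7 -59. ] [164.   62.1] 84.73 z [109.4 115.9 118.8]
scene cap 1145 [520.1 -55.7] [161.8  54.9] 84.65 z [ 95.  115.7 118.8]
scene mat 1879 [491.6 325. ] [135.6 116.5] 89.27 z [1.8 5.2 8.1]
table z 0.0009721217866152654
```

Emit:
play_rows(
  increments=[
    [0.6,0.9,0.3,0,0,8.4,0],
    [0.6,0.9,0.3,0,0,8.4,0],
    [0.6,0.9,0,0,0,8.4,0],
    [0.6,0.9,0,0,0,8.4,0],
    [0.6,0.9,0,0,0,8.4,0],
    [0.6,0.9,0,0,0,8.4,0],
    [0.6,0.9,0,0,0,8.4,0],
    [0.6,0.9,0,0,0,8.3,0],
    [0.6,0.9,0,0,0,0,0],
    [0.6,0.9,0,0,0,0,0],
    [0.6,0.9,0,0,0,0,0],
    [0.6,0.9,0,0,0,0,0],
  ],
  grip_force=30,
)

```text
time: 1.3
tool_pos: [0.3834, -0.2249, 0.2232]
eef_rot: [-0.0, 0.743, 0.669, -0.0]
ft_force: [0.1, -0.0, 0.6]
grip_width: 0.0937
finger_force: 0.0
```

Emit:
play_rows(
  increments=[
    [0.6,0.9,0,-7.46,0.79,0,0],
    [0.6,0.9,0,-7.46,0.79,0,0],
    [0.6,0.9,0,-7.46,0.79,0,0],
    [0.6,0.9,0,-7.46,0.79,0,0],
    [0.6,0.9,0,-7.46,0.79,0,0],
    [0.6,0.9,0,-7.46,0.79,0,0],
    [0.6,0.9,0,0,0,0,0],
    [0.3,0.9,0,0,0,0,0],
    [0,0,0,0,0,0,0],
    [0,0,0,0,0,0,0],
  ],
)

```text
time: 2.3
tool_pos: [0.5167, -0.0116, 0.2228]
eef_rot: [0.253, 0.687, 0.619, -0.283]
ft_force: [-0.8, -1.4, 0.3]
grip_width: 0.094
finger_force: 0.0
```

```bash
cat >> h.py <<'E'
from scipy.spatial.transform import Rotation as R
def pose():
    s=status.state();q=s["eef_rot"];return s,np.array(s["tool_pos"]),R.from_quat([q[1],q[2],q[3],q[0]]).as_matrix()
E
python3 - <<'E'
from h import *
s,p,M=pose();print(s["time"],p.round(4),M.round(3).tolist(),s["qpos"].round(3))
n=snapshot("wrist");cv2.imwrite("pics/w1.png",n["frame"]);W=cloud(n);X,Y,Z=W[...,0],W[...,1],W[...,2]
m=(X>.4)&(X<.6)&(Y>-.25)&(Y<.06)&(Z>.085)&(Z<.125)
P=W[m];print(len(P))
if len(P)>9:
    print(cv2.minAreaRect((P[:,:2]*1000).astype(np.float32)),np.percentile(P[:,2],[5,50,95]))
print(np.round(n["extrinsics"],3).tolist())
E
```

```text
2.3 [ 0.5167 -0.0116  0.2228] [[0.073, 0.994, -0.076], [0.708, -0.105, -0.699], [-0.703, -0.003, -0.711]] [ 0.331  0.386  1.585 -0.689  1.569  0.581]
11450
((517.3825073242188, -58.672935485839844), (165.9468536376953, 56.15311813354492), 84.2054443359375) [0.09192045 0.11456589 0.1169178 ]
[[0.994, 0.049, 0.093, 0.536], [-0.105, 0.487, 0.867, 0.17], [-0.003, -0.872, 0.49, 0.294], [0.0, 0.0, 0.0, 1.0]]
```

View pics/w1.png

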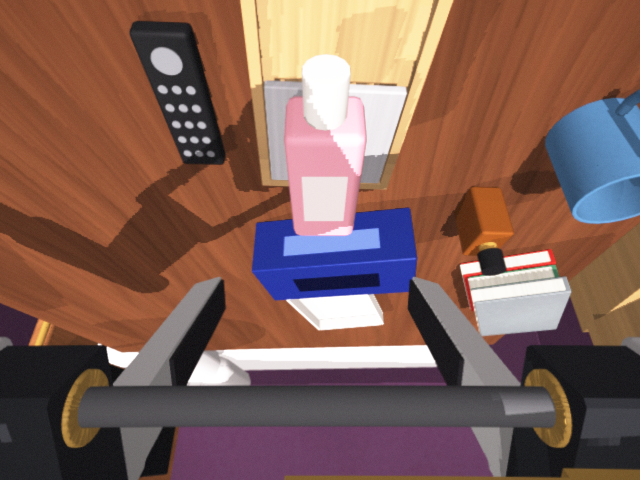

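The wrist view shows the bottle from (325,215) at the base to (327,90) at the cap, centred between the fingers. Its centre is at (0.516,-0.058), which agrees with the other views. The bottle's top is at about 0.115, so its axis is at 0.093.

Emit:
play_rows(
  increments=[
    [0,0,-0.8,0,0,0,0],
    [0,0,-0.8,0,0,0,0],
    [0,0,-0.75,0,0,0,0],
    [-0.02,-0.6,-0.6,0,0,0,0],
    [-0.03,-0.6,-0.6,0,0,0,0],
    [-0.03,-0.6,-0.6,0,0,0,0],
    [-0.03,-0.6,-0.57,0,0,0,0],
    [0,0,0,0,0,0,0],
    [0,0,0,0,0,0,0],
  ],
)

```text
time: 3.25
tool_pos: [0.5129, -0.0849, 0.0824]
eef_rot: [0.253, 0.689, 0.618, -0.283]
ft_force: [0.5, 0.7, 0.6]
grip_width: 0.0941
finger_force: 0.0
```

Emit:
play_rows(
  increments=[
    [0,0,0,0,0,0,1],
    [0,0,0,0,0,0,1],
    [0,0,0,0,0,0,1],
    [0,0,0,0,0,0,1],
    [0,0,0,0,0,0,1],
    [0,0,0,0,0,0,1],
    [0,0,0,0,0,0,1],
    [0,0,0,0,0,0,1],
  ],
)

```text
time: 4.05
tool_pos: [0.5141, -0.0835, 0.0819]
eef_rot: [0.253, 0.688, 0.619, -0.282]
ft_force: [-0.7, 3.7, 2.5]
grip_width: 0.0554
finger_force: 30.0
```

Emit:
play_rows(
  increments=[
    [0,0,0.3,0,0,0,1],
    [0,0,0.7,0,0,0,1],
    [0,0,0.9,0,0,0,1],
    [0,0,0.9,0,0,0,1],
    [0,0,0.9,0,0,0,1],
    [0,0,0.9,0,0,0,1],
    [0,0,0.4,0,0,0,1],
  ],
)

```text
time: 4.75
tool_pos: [0.5137, -0.0837, 0.2337]
eef_rot: [0.254, 0.689, 0.618, -0.281]
ft_force: [-0.1, -0.3, -3.5]
grip_width: 0.0564
finger_force: 30.0
```

Emit:
play_rows(
  increments=[
    [0,0.4,0,7.46,-0.79,0,1],
    [0,0.8,0,7.46,-0.79,0,1],
    [0,0.8,0,7.46,-0.79,0,1],
    [0,0.8,0,7.46,-0.79,0,1],
    [0,0.8,0,7.46,-0.79,0,1],
    [0,0.8,0,7.46,-0.79,0,1],
    [0,0.8,0,7.46,-0.79,0,1],
    [0,0.8,0,7.46,-0.79,0,1],
    [0,0.8,0,7.46,-0.79,0,1],
    [0,0.8,0,7.46,-0.79,0,1],
    [0,0.8,0,7.46,-0.79,0,1],
    [0,0.8,0,7.46,-0.79,0,1],
  ],
)

```text
time: 5.95
tool_pos: [0.5129, 0.192, 0.2312]
eef_rot: [-0.26, 0.685, 0.617, 0.288]
ft_force: [-0.7, 0.6, -3.8]
grip_width: 0.0559
finger_force: 30.0
```

Emit:
play_rows(
  increments=[
    [-0.14,0.8,0,0,0,0,1],
    [-0.14,0.8,0,0,0,0,1],
    [-0.14,0.8,0,0,0,0,1],
    [-0.14,0.8,0,0,0,0,1],
    [-0.14,0.8,0,0,0,0,1],
    [0,0.37,0,0,0,0,1],
    [0,0,0,0,0,0,1],
    [0,0,0,0,0,0,1],
  ],
)

```text
time: 6.75
tool_pos: [0.4925, 0.3227, 0.231]
eef_rot: [-0.258, 0.685, 0.618, 0.286]
ft_force: [0.5, 0.1, -3.2]
grip_width: 0.0556
finger_force: 30.0
```

```bash
python3 - <<'E'
from h import *
s,p,M=pose();print(s["time"],p.round(4),M.round(3).tolist(),s["qpos"].round(3),s["grip_width"])
n=snapshot("scene");cv2.imwrite("pics/s2.png",n["frame"]);W=cloud(n);X,Y,Z=W[...,0],W[...,1],W[...,2]
hsv=cv2.cvtColor(n["frame"],cv2.COLOR_BGR2HSV).astype(int);H,S=hsv[...,0],hsv[...,1]
m=(X>.4)&(X<.6)&(Y>.2)&(Y<.45)&(Z>.1)&(Z<.4)&((H>165)|(H<4))&(S>40)
P=W[m];print(len(P),P.mean(0),P.min(0),P.max(0))
E
```

```text
6.75 [0.4925 0.3227 0.231 ] [[0.073, 0.995, 0.073], [0.699, -0.103, 0.708], [0.711, -0.001, -0.703]] [-0.049  0.187  1.87   0.866  1.2   -0.326] 0.0555772563531602
1433 [0.51617776 0.31242039 0.2511843 ] [0.45859737 0.20614633 0.17545933] [0.57522239 0.33735861 0.35276546]
```

View pics/s2.png

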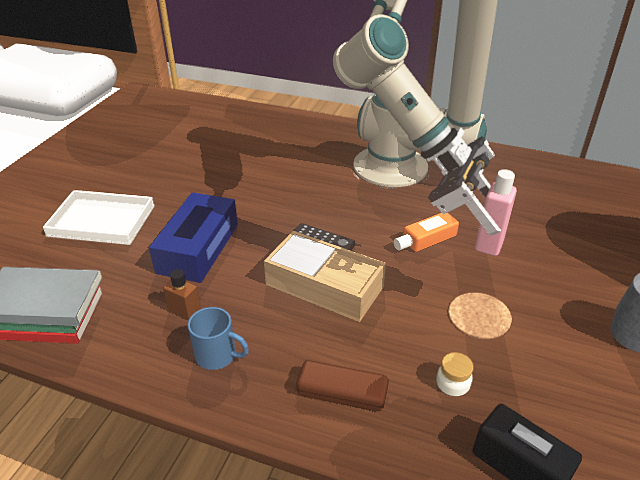

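The bottle is held upright, cap up at (505,182) and base at (490,250). It is not yet over the mat at (480,315) and is still high. Next I'll refine the mat centre.

```bash
python3 - <<'E'
from h import *
for n,c0 in(("top",(161,268)),("scene",(480,315))):
    z=np.load(n+"0.npz");W=z["W"]
    lab=cv2.cvtColor(z["f"],cv2.COLOR_BGR2LAB).astype(int);m=(lab[...,0]>135).astype(np.uint8)
    m=cv2.morphologyEx(m,cv2.MORPH_CLOSE,np.ones((5,5)));m=cv2.morphologyEx(m,cv2.MORPH_OPEN,np.ones((5,5)))
    l=cv2.connectedComponents(m)[1];k=l==l[c0[1],c0[0]];P=W[k]
    print(n,k.sum(),cv2.minEnclosingCircle((P[:,:2]*1000).astype(np.float32)),np.nanmedian(P,0))
E
```

```text
top 3582 ((504.3477478027344, 330.90386962890625), 69.01184844970703) [0.50374858 0.32797859 0.00426913]
scene 2274 ((503.3385925292969, 327.60107421875), 70.62271881103516) [0.5093294  0.32853631 0.00517966]
```

Emit:
play_rows(
  increments=[
    [0.2,0.3,-0.5,0,0,0,1],
    [0.25,0.3,-0.8,0,0,0,1],
    [0,0,-0.9,0,0,0,1],
    [0,0,-0.9,0,0,0,1],
    [0,0,-0.9,0,0,0,1],
    [0,0,-0.7,0,0,0,1],
    [0,0,-0.4,0,0,0,1],
    [0,0,-0.2,0,0,0,1],
    [0,0,-0.1,0,0,0,1],
    [0,0,0,0,0,0,1],
    [0,0,0,0,0,0,1],
  ],
)

```text
time: 7.9
tool_pos: [0.5068, 0.3412, 0.0704]
eef_rot: [-0.258, 0.685, 0.617, 0.287]
ft_force: [-0.2, 0.1, -3.1]
grip_width: 0.0557
finger_force: 30.0
```

Emit:
play_rows(
  increments=[
    [0,0,-0.07,0,0,0,1],
    [0,0,-0.07,0,0,0,1],
    [0,0,-0.07,0,0,0,1],
    [0,0,-0.03,0,0,0,1],
    [0,0,0,0,0,0,1],
    [0,0,0,0,0,0,1],
  ],
)

```text
time: 8.5
tool_pos: [0.5063, 0.3415, 0.0634]
eef_rot: [-0.259, 0.685, 0.617, 0.287]
ft_force: [-1.4, -4.8, 5.4]
grip_width: 0.0562
finger_force: 30.0
```

Emit:
play_rows(
  increments=[
    [0,0,0.03,0,0,0,0.3],
    [0,0,0,0,0,0,0.2],
    [0,0,0,0,0,0,0],
    [0,0,0,0,0,0,0],
    [0,0,0,0,0,0,0],
    [-0.04,-0.4,0.4,0,0,0,0],
    [-0.07,-0.7,0.7,0,0,0,0],
    [-0.07,-0.7,0.7,0,0,0,0],
    [-0.07,-0.7,0.7,0,0,0,0],
    [-0.07,-0.7,0.7,0,0,0,0],
    [-0.07,-0.7,0.7,0,0,0,0],
    [0,0,0,0,0,0,0],
  ],
)

```text
time: 9.7
tool_pos: [0.4965, 0.2224, 0.1826]
eef_rot: [-0.256, 0.686, 0.617, 0.289]
ft_force: [0.9, 0.0, 0.3]
grip_width: 0.094
finger_force: 0.0
```

```bash
python3 - <<'E'
from h import *
s,p,M=pose();print(s["time"],p.round(4),s["qpos"].round(3),s["grip_width"])
n=snapshot("scene");cv2.imwrite("pics/s3.png",n["frame"]);W=cloud(n);np.savez("s3.npz",W=W,f=n["frame"])
X,Y,Z=W[...,0],W[...,1],W[...,2]
for zr in((.03,.06),(.06,.11),(.11,.13),(.15,.18)):
    P=W[(X>.44)&(X<.58)&(Y>.27)&(Y<.4)&(Z>zr[0])&(Z<zr[1])];print(zr,len(P),np.nanmin(P,0).round(3),np.nanmax(P,0).round(3))
# organiser
t=snapshot("top");W=cloud(t);np.savez("t3.npz",W=W,f=t["frame"]);X,Y,Z=W[...,0],W[...,1],W[...,2]
P=W[(X>.44)&(X<.62)&(Y>-.15)&(Y<.12)&(Z>.055)&(Z<.08)];print(cv2.minAreaRect((P[:,:2]*1000).astype(np.float32)))
P=W[(X>.44)&(X<.58)&(Y>.26)&(Y<.42)&(Z>.15)&(Z<.18)];print("cap",len(P),np.median(P,0))
P=W[(X>.44)&(X<.58)&(Y>.26)&(Y<.42)&(Z>.12)&(Z<.18)];print("bot",cv2.minAreaRect((P[:,:2]*1000).astype(np.float32)))
E
```

```text
9.7 [0.4965 0.2224 0.1826] [-0.264  0.246  1.936  0.835  1.251 -0.556] 0.09403436178629032
(0.03, 0.06) 255 [0.491 0.307 0.03 ] [0.539 0.356 0.06 ]
(0.06, 0.11) 455 [0.49  0.307 0.06 ] [0.539 0.356 0.11 ]
(0.11, 0.13) 213 [0.481 0.307 0.11 ] [0.539 0.356 0.13 ]
(0.15, 0.18) 247 [0.495 0.316 0.15 ] [0.524 0.346 0.174]
((547.0438232421875, -10.741600036621094), (229.3386688232422, 84.43655395507812), 81.45154571533203)
cap 314 [0.5024129  0.32777665 0.168879  ]
bot ((502.7967529296875, 329.654296875), (44.24769592285156, 56.12107467651367), 83.24678039550781)
```

View pics/s3.png

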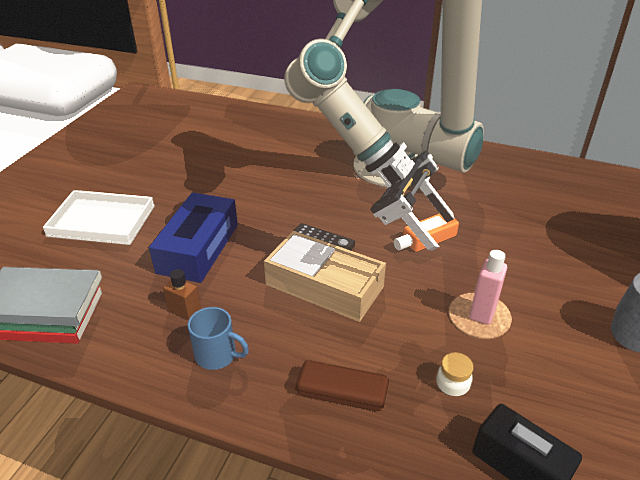

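The bottle stands upright on the mat, base at (487,318) and cap at (497,258); its measured position is (0.503,0.329) with the top at 0.169. The organiser is clear and the lid is still shut at (300,257).

Emit:
play_rows(
  increments=[
    [0,-0.5,0.2,0,0,0,0.3],
    [0,-0.8,0.2,0,0,0,1],
    [0.1,-0.9,0,-7.46,0.79,0,1],
    [0.1,-0.9,0,-7.46,0.79,0,1],
    [0.1,-0.9,0,-7.46,0.79,0,1],
    [0.1,-0.9,0,-7.46,0.79,0,1],
    [0.1,-0.9,0,-7.46,0.79,0,1],
    [0.1,-0.9,0,-7.46,0.79,0,1],
    [0.1,-0.9,-0.5,0,0,0,1],
    [0.08,-0.9,-0.9,0,0,0,1],
    [0,-1,-0.9,0,0,0,1],
    [0,0,-0.5,0,0,0,1],
  ],
)

```text
time: 11.0
tool_pos: [0.5161, -0.0615, 0.1047]
eef_rot: [-0.005, 0.743, 0.669, 0.0]
ft_force: [-0.0, 1.9, 0.2]
grip_width: 0.0017
finger_force: 0.0
```

Emit:
play_rows(
  increments=[
    [0,0,0,0,0,0,1],
    [0,0,0,0,0,0,1],
    [0,0,0,0,0,0,1],
  ],
)

```text
time: 11.3
tool_pos: [0.5183, -0.0598, 0.1089]
eef_rot: [-0.003, 0.743, 0.67, 0.003]
ft_force: [1.0, -0.3, 0.0]
grip_width: 0.0004
finger_force: 0.0
```

Emit:
play_rows(
  increments=[
    [0,0,-0.5,0,0,0,1],
    [0,0,-0.4,0,0,0,1],
    [0,0,-0.2,0,0,0,1],
    [0,0,-0.1,0,0,0,1],
    [0,0,-0.07,0,0,0,1],
    [0,0,-0.05,0,0,0,1],
    [0,0,0,0,0,0,1],
    [0,0,0,0,0,0,1],
  ],
)

```text
time: 12.1
tool_pos: [0.518, -0.0606, 0.0702]
eef_rot: [-0.003, 0.743, 0.669, 0.003]
ft_force: [-2.7, 0.5, 8.2]
grip_width: 0.0
finger_force: 3.5
```

Emit:
play_rows(
  increments=[
    [0,0,-0.03,0,0,0,1],
    [0,0,0,0,0,0,1],
    [0.024,0.15,0,0,0,0,1],
    [0.048,0.3,0,0,0,0,1],
    [0.048,0.3,0,0,0,0,1],
    [0,0,0,0,0,0,1],
  ],
)

```text
time: 12.7
tool_pos: [0.5216, -0.0376, 0.0701]
eef_rot: [-0.002, 0.743, 0.669, 0.003]
ft_force: [-3.3, 2.1, 13.7]
grip_width: 0.0008
finger_force: 6.2
```

```bash
cat > lid.py <<'E'
from h import *
import sys
s,p,M=pose();print(s["time"],p.round(4),s["ft_force"])
v=np.array([.156,.988]);o=np.array([.529,-.009])
for n in("scene",):
    t=snapshot(n);W=cloud(t);cv2.imwrite(sys.argv[1],t["frame"])
    d=W[...,:2]-o;a=d@v;b=d@np.array([v[1],-v[0]]);Z=W[...,2]
    hsv=cv2.cvtColor(t["frame"],cv2.COLOR_BGR2HSV).astype(int)
    m=(abs(b)<.055)&(abs(a)<.12)&(Z>.055)&(Z<.08)&(hsv[...,1]<50)
    print(n,m.sum(),np.percentile(a[m],[2,10,50,90,98]).round(3),np.percentile(b[m],[2,98]).round(3))
    for h in np.arange(-.11,.115,.01):
        k=(abs(a-h)<.005)&(abs(b-.03)<.01);print(round(h,2),np.nanmedian(Z[k]).round(3) if k.any() else None,end="; ")
E
python3 lid.py pics/s4.png
```

```text
12.7 [ 0.5216 -0.0376  0.0701] [-3.33124965  2.13095203 13.6550905 ]
scene 1303 [-0.079 -0.069 -0.019  0.015  0.021] [-0.045  0.052]
-0.11 0.064; -0.1 0.061; -0.09 0.472; -0.08 0.467; -0.07 0.464; -0.06 0.454; -0.05 0.392; -0.04 0.371; -0.03 0.375; -0.02 0.373; -0.01 0.364; -0.0 0.388; 0.01 0.48; 0.02 0.468; 0.03 0.461; 0.04 0.062; 0.05 0.062; 0.06 0.062; 0.07 0.062; 0.08 0.062; 0.09 0.062; 0.1 0.063; 0.11 0.069;
```

Emit:
play_rows(
  increments=[
    [0.04,0.25,0,0,0,0,1],
    [0.048,0.3,0,0,0,0,1],
    [0.048,0.3,0,0,0,0,1],
    [0.048,0.3,0,0,0,0,1],
    [0.048,0.3,0,0,0,0,1],
    [0.048,0.3,0,0,0,0,1],
    [0.048,0.3,0,0,0,0,1],
    [0.048,0.3,0,0,0,0,1],
    [0.048,0.3,0,0,0,0,1],
    [0.048,0.3,0,0,0,0,1],
    [0.03,0.2,0,0,0,0,1],
    [0,0,0,0,0,0,1],
  ],
)

```text
time: 13.95
tool_pos: [0.5376, 0.0546, 0.0702]
eef_rot: [-0.0, 0.742, 0.67, 0.002]
ft_force: [-2.2, -4.9, 10.6]
grip_width: 0.0006
finger_force: 5.2
```

Emit:
play_rows(
  increments=[
    [0.02,0.13,0,0,0,0,1],
    [0,0,0,0,0,0,1],
    [0,0,0.4,0,0,0,1],
    [0,0,0.9,0,0,0,0.5],
    [0,0.3,0.9,0,0,0,0],
    [0,0.8,0.9,0,0,0,0],
    [0,0.9,0.9,0,0,0,0],
    [0,0.9,0.9,0,0,0,0],
    [-0.2,0.9,0.3,0,0,0,0],
    [-0.2,0.9,0,0,0,0,0],
    [-0.2,0.6,0,0,0,0,0],
    [0,0,0,0,0,0,0],
  ],
)

```text
time: 15.15
tool_pos: [0.5183, 0.2215, 0.2247]
eef_rot: [-0.003, 0.742, 0.67, 0.003]
ft_force: [0.7, -0.2, 0.2]
grip_width: 0.0688
finger_force: 0.0
```

```bash
python3 lid.py pics/s5.png; python3 - <<'E'
from h import *
n=snapshot("top");cv2.imwrite("pics/t5.png",n["frame"]);W=cloud(n);X,Y,Z=W[...,0],W[...,1],W[...,2]
P=W[(X>.42)&(X<.64)&(Y>-.16)&(Y<.14)&(Z>.04)&(Z<.08)];print(cv2.minAreaRect((P[:,:2]*1000).astype(np.float32)))
P=W[(X>.45)&(X<.62)&(Y>-.13)&(Y<.02)&(Z>-.0)&(Z<.02)];print("floor",len(P),cv2.minAreaRect((P[:,:2]*1000).astype(np.float32)),np.median(P,0))
E
```

```text
15.15 [0.5183 0.2215 0.2247] [ 0.68775522 -0.23231926  0.16008116]
scene 1624 [0.007 0.015 0.058 0.099 0.106] [-0.045  0.052]
-0.11 0.066; -0.1 0.066; -0.09 None; -0.08 None; -0.07 None; -0.06 None; -0.05 None; -0.04 None; -0.03 None; -0.02 None; -0.01 None; -0.0 0.07; 0.01 0.071; 0.02 0.07; 0.03 0.071; 0.04 0.071; 0.05 0.07; 0.06 0.071; 0.07 0.071; 0.08 0.07; 0.09 0.07; 0.1 0.071; 0.11 0.069; ((528.5084228515625, -7.800163269042969), (228.97630310058594, 120.5047378540039), 80.85369110107422)
floor 2913 ((534.7825317382812, -55.30553436279297), (169.54417419433594, 148.16319274902344), 0.3610614538192749) [ 0.52422427 -0.06163416  0.00672293]
```

View pics/t5.png

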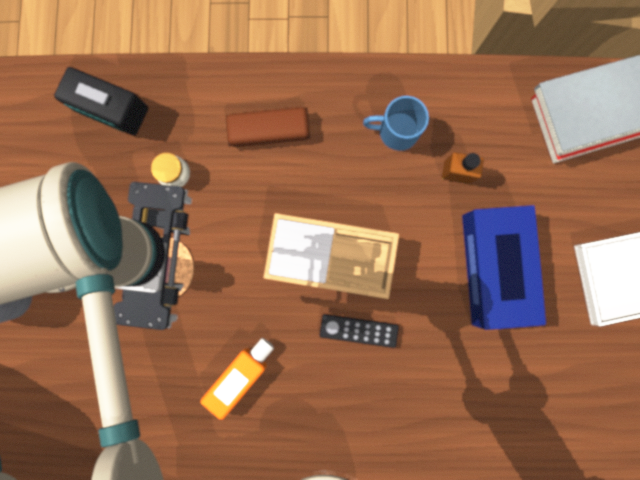

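The lid is fully open, spanning (270–333, 250) in the top view and covering the +y half. Everything else is unmoved and the compartment shows at (362,265). Now I'll move above the bottle and check its position with the wrist depth.

Emit:
play_rows(
  increments=[
    [-0.1,0.5,0,0,0,0,0],
    [-0.1,0.7,0,0,0,0,0],
    [-0.1,0.8,0,0,0,0,0],
    [-0.14,0.8,0,0,0,0,0],
    [0,0.6,0,0,0,0,0],
    [0,0.18,0,0,0,0,0],
    [0,0,0,0,0,0,0],
    [0,0,0,0,0,0,0],
  ],
)

```text
time: 16.05
tool_pos: [0.506, 0.3258, 0.2238]
eef_rot: [-0.003, 0.743, 0.669, 0.002]
ft_force: [0.1, -0.6, -0.2]
grip_width: 0.0941
finger_force: 0.0
```

```bash
python3 - <<'E'
from h import *
s,p,M=pose();print(s["time"],p.round(4),M.round(3).tolist(),s["grip_width"])
n=snapshot("wrist");cv2.imwrite("pics/w6.png",n["frame"]);W=cloud(n);X,Y,Z=W[...,0],W[...,1],W[...,2]
for a,b in((.15,.18),(.11,.18)):
  P=W[(X>.44)&(X<.56)&(Y>.27)&(Y<.39)&(Z>a)&(Z<b)];print(len(P),cv2.minAreaRect((P[:,:2]*1000).astype(np.float32)) if len(P)>5 else 0)
E
```

```text
16.05 [0.506  0.3258 0.2238] [[0.105, 0.994, -0.001], [0.994, -0.105, 0.006], [0.006, -0.001, -1.0]] 0.09409922852943721
1777 ((505.2049255371094, 330.548583984375), (29.36823844909668, 28.93090057373047), 86.69292449951172)
4754 ((505.11224365234375, 331.0807800292969), (44.75557327270508, 56.10128402709961), 83.5982437133789)
```

View pics/w6.png

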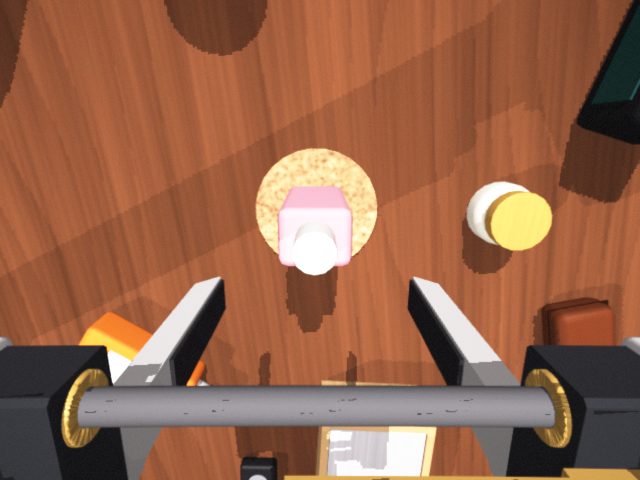

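The wrist view shows the bottle centred on the mat, cap at (315,253), directly between the fingers at (0.505,0.331). I'll move 5 mm in +y, descend and grip.

Emit:
play_rows(
  increments=[
    [-0.03,0.16,-0.4,0,0,0,0],
    [0,0,-0.8,0,0,0,0],
    [0,0,-0.9,0,0,0,0],
    [0,0,-0.9,0,0,0,0],
    [0,0,-0.8,0,0,0,0],
    [0,0,-0.35,0,0,0,0],
    [0,0,0,0,0,0,0],
    [0,0,0,0,0,0,0],
  ],
)

```text
time: 16.9
tool_pos: [0.5055, 0.3315, 0.1]
eef_rot: [-0.003, 0.743, 0.669, 0.003]
ft_force: [-0.5, 0.4, -0.0]
grip_width: 0.0935
finger_force: 0.0
```

Emit:
play_rows(
  increments=[
    [0,0,0,0,0,0,1],
    [0,0,0,0,0,0,1],
    [0,0,0,0,0,0,1],
    [0,0,0,0,0,0,1],
    [0,0,0,0,0,0,1],
    [0,0,0,0,0,0,1],
    [0,0,0,0,0,0,1],
    [0,0,0,0,0,0,1],
  ],
)

```text
time: 17.7
tool_pos: [0.5051, 0.3315, 0.0996]
eef_rot: [-0.003, 0.743, 0.669, 0.002]
ft_force: [-0.3, 0.1, 2.3]
grip_width: 0.0558
finger_force: 30.0
```

Emit:
play_rows(
  increments=[
    [0,0,0.3,0,0,0,1],
    [0,0,0.7,0,0,0,1],
    [0,0,0.9,0,0,0,1],
    [0,0,0.9,0,0,0,1],
    [0,0,0.7,0,0,0,1],
    [0,0,0.3,0,0,0,1],
    [0,-0.3,0,0,0,0,1],
    [0.1,-0.6,0,0,0,-1,1],
    [0.1,-0.8,0,0,0,-1,1],
    [0.1,-0.8,0,0,0,-1,1],
    [0.1,-0.8,0,0,0,0,1],
    [0.1,-0.8,0,0,0,0,1],
  ],
)

```text
time: 18.9
tool_pos: [0.5188, 0.2055, 0.2115]
eef_rot: [-0.003, 0.761, 0.649, 0.0]
ft_force: [0.1, 0.5, -4.0]
grip_width: 0.0556
finger_force: 30.0
```

Emit:
play_rows(
  increments=[
    [0,-0.8,0,0,0,0,1],
    [0,-0.8,0,0,0,0,1],
    [0,-0.8,0,0,0,0,1],
    [0,-0.8,0,0,0,0,1],
    [0,-0.8,0,0,0,0,1],
    [0,-0.8,0,0,0,0,1],
    [0,-0.8,0,0,0,0,1],
    [0,-0.8,0,0,0,0,1],
    [0,-0.8,0,0,0,0,1],
    [0,-0.8,0,0,0,0,1],
    [0,-0.5,0,0,0,0,1],
    [0,0,0,0,0,0,1],
  ],
)

```text
time: 20.1
tool_pos: [0.5189, -0.0489, 0.2123]
eef_rot: [-0.004, 0.762, 0.648, 0.001]
ft_force: [-0.4, 0.4, -2.9]
grip_width: 0.0557
finger_force: 30.0
```

```bash
python3 - <<'E'
from h import *
s,p,M=pose();print(s["time"],p.round(4),M.round(3).tolist(),s["grip_width"],s["ft_force"])
n=snapshot("scene");cv2.imwrite("pics/s7.png",n["frame"])
E
```

```text
20.1 [ 0.5189 -0.0489  0.2123] [[0.16, 0.987, -0.003], [0.987, -0.16, 0.007], [0.007, -0.004, -1.0]] 0.05568604606552582 [-0.44038923  0.44692907 -2.87768167]
```

View pics/s7.png

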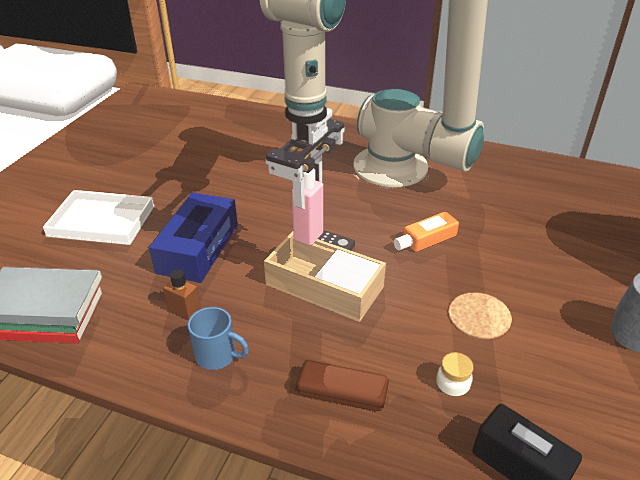

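The bottle is held upright at (308,215) above the open compartment (295,262). I'll move 13 mm in -y and lower it.

Emit:
play_rows(
  increments=[
    [0,-0.25,0,0,0,0,1],
    [0.03,-0.2,0,0,0,0,1],
    [0,0,0,0,0,0,1],
    [0,0,-0.4,0,0,0,1],
    [0,0,-0.7,0,0,0,1],
    [0,0,-0.8,0,0,0,1],
    [0,0,-0.7,0,0,0,1],
    [0,0,-0.5,0,0,0,1],
    [0,0,-0.25,0,0,0,1],
    [0,0,-0.1,0,0,0,1],
    [0,0,0,0,0,0,1],
    [0,0,0,0,0,0,1],
  ],
)

```text
time: 21.35
tool_pos: [0.5215, -0.0601, 0.1106]
eef_rot: [-0.002, 0.76, 0.649, 0.003]
ft_force: [-0.7, -0.0, -3.3]
grip_width: 0.0561
finger_force: 30.0
```

Emit:
play_rows(
  increments=[
    [0,0,-0.06,0,0,0,1],
    [0,0,-0.05,0,0,0,1],
    [0,0,-0.04,0,0,0,1],
    [0,0,-0.02,0,0,0,1],
    [0,0,0,0,0,0,1],
    [0,0,0,0,0,0,1],
  ],
)

```text
time: 21.95
tool_pos: [0.5209, -0.0601, 0.1048]
eef_rot: [-0.003, 0.76, 0.649, 0.002]
ft_force: [-1.0, -0.1, -2.6]
grip_width: 0.0555
finger_force: 30.0
```

Emit:
play_rows(
  increments=[
    [0,0,-0.04,0,0,0,1],
    [0,0,-0.03,0,0,0,1],
    [0,0,-0.02,0,0,0,1],
    [0,0,0,0,0,0,1],
    [0,0,0,0,0,0,1],
  ],
)

```text
time: 22.45
tool_pos: [0.5209, -0.0601, 0.1026]
eef_rot: [-0.003, 0.76, 0.649, 0.002]
ft_force: [-1.0, -0.6, 2.5]
grip_width: 0.0557
finger_force: 30.0
```

Contact: Fz went from -3 to +2.5 at the expected height. I'll release and go straight up.

Emit:
play_rows(
  increments=[
    [0,0,0,0,0,0,0.3],
    [0,0,0,0,0,0,0.2],
    [0,0,0,0,0,0,0],
    [0,0,0,0,0,0,0],
    [0,0,0,0,0,0,0],
    [0,0,0.3,0,0,0,0],
    [0,0,0.7,0,0,0,0],
    [0,0,0.9,0,0,0,0],
    [0,0,0.9,0,0,0,0],
    [0,0,0.9,0,0,0,0],
    [0,0,0.9,0,0,0,0],
    [0,0,0.9,0,0,0,0],
  ],
)

```text
time: 23.65
tool_pos: [0.5207, -0.06, 0.269]
eef_rot: [-0.002, 0.76, 0.649, 0.003]
ft_force: [-0.6, -0.7, -0.3]
grip_width: 0.094
finger_force: 0.0
```

Emit:
play_rows(
  increments=[
    [-0.3,0.3,0.4,0,0,0,0],
    [-0.6,0.6,0.3,0,0,0,0],
    [-0.6,0.6,0,0,0,0,0],
    [-0.6,0.6,0,0,0,0,0],
    [0,0,0,0,0,0,0],
    [0,0,0,0,0,0,0],
    [0,0,0,0,0,0,0],
  ],
)

```text
time: 24.35
tool_pos: [0.4582, 0.0026, 0.288]
eef_rot: [-0.003, 0.76, 0.649, 0.002]
ft_force: [0.1, 0.7, -0.9]
grip_width: 0.0941
finger_force: 0.0
```

```bash
python3 lid.py pics/s8.png
```

```text
24.35 [0.4582 0.0026 0.288 ] [ 0.12469093  0.74325199 -0.90229672]
scene 1622 [0.006 0.015 0.058 0.098 0.106] [-0.045  0.052]
-0.11 0.064; -0.1 0.064; -0.09 None; -0.08 None; -0.07 0.097; -0.06 0.095; -0.05 0.1; -0.04 0.095; -0.03 0.093; -0.02 0.424; -0.01 None; -0.0 0.07; 0.01 0.07; 0.02 0.07; 0.03 0.071; 0.04 0.071; 0.05 0.071; 0.06 0.071; 0.07 0.071; 0.08 0.07; 0.09 0.071; 0.1 0.07; 0.11 0.07;
```

View pics/s8.png

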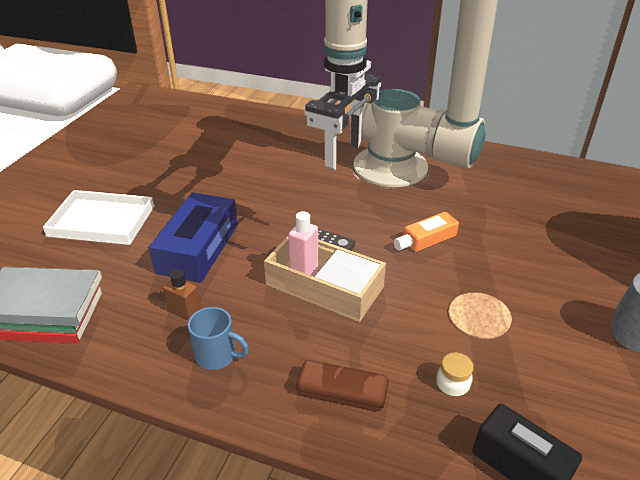

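The bottle stands upright in the compartment, with its cap at (303,222). The lid is fully open at (350,270), nothing else has moved, and the robot is clear.

```bash
python3 -c "
from rig import order;print(order.hand_in())"
```

```text
the job is handed in; nothing more can be done
None
```

The job is done and handed in at about 24 s: the bottle stood on the mat, the lid was slid fully open, and the bottle now stands cap up on the compartment floor, released, with nothing else moved.

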